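Start up the shoe finishing machine

TASK

Start the shoe finishing machine for a sanding job: with the fingertips, press the green start buttons lightly, one after the other, each right home so that it stays in: first the dust extraction (blue plate with a fan), then the sanding belt (yellow plate), then the brush shaft (white plate). Leave the drying cabinet's starter (orange plate) off, and do not pick up or push aside anything on the bench.

Things in the scene. Friction and masses are not known exactly. Their poses are not given: they have to be found in the camera images.
- switch_board: Plywood board, 235 (x) by 560 (y) by 12 mm, screwed to the bench; carries the four motor starters in a row along its y, in any order, buttons upward, with a 96 mm wide space in the middle of the row where a shoe brush lies. Origin: on the bench top, under the middle of the row. A grey cable trunking stands 48 mm high along the far (+x) edge.
- starter_ext: Motor starter of the dust extraction: grey enclosure, 150 (x) by 84 (y) by 86 mm high, fixed, known by a BLUE name plate with a white four-bladed fan. Origin: centre of its underside, which is 12 mm above the bench. On its level top, from the operator's side (-x) to the far side (+x): red stop button (46 mm to -x of the origin), green start button (6 mm to +x), name plate (50 mm to +x). Each button stands in a black bezel 37 mm across and 4 mm high.
- start_top_ext (a point): Centre of the top face of the green start button of the dust extraction starter: a round cap, 27 mm across; the point moves with the cap. It stands 16 mm above the enclosure's top when out (motor off) and 9 mm when in (still 5 mm proud of its bezel). Axes as the starter's: z up.
- start_ext (a joint): Green start button of the dust extraction: 0 = out, off (as at the start); 0.007 m = right home, on. Slides straight down against a steady 3 N, stays where left. Past 7 mm only the cap gives, on a spring: 4.5 mm more, 4 N rising to 13 N, then a hard stop; let go, it springs back and the button stays in. The red stop button rises as this goes in; pushing it would bring this one out again.
- starter_belt: Motor starter of the sanding belt: grey enclosure, 150 (x) by 84 (y) by 86 mm high, fixed, known by a YELLOW name plate with a black belt running round two rollers. Origin: centre of its underside, which is 12 mm above the bench. On its level top, from the operator's side (-x) to the far side (+x): red stop button (46 mm to -x of the origin), green start button (6 mm to +x), name plate (50 mm to +x). Each button stands in a black bezel 37 mm across and 4 mm high.
- start_top_belt (a point): Centre of the top face of the green start button of the sanding belt starter: a round cap, 27 mm across; the point moves with the cap. It stands 16 mm above the enclosure's top when out (motor off) and 9 mm when in (still 5 mm proud of its bezel). Axes as the starter's: z up.
- start_belt (a joint): Green start button of the sanding belt: 0 = out, off (as at the start); 0.007 m = right home, on. Slides straight down against a steady 3 N, stays where left. Past 7 mm only the cap gives, on a spring: 4.5 mm more, 4 N rising to 13 N, then a hard stop; let go, it springs back and the button stays in. The red stop button rises as this goes in; pushing it would bring this one out again.
- starter_brush: Motor starter of the brush shaft: grey enclosure, 150 (x) by 84 (y) by 86 mm high, fixed, known by a WHITE name plate with a black round brush (disc with bristles). Origin: centre of its underside, which is 12 mm above the bench. On its level top, from the operator's side (-x) to the far side (+x): red stop button (46 mm to -x of the origin), green start button (6 mm to +x), name plate (50 mm to +x). Each button stands in a black bezel 37 mm across and 4 mm high.
- start_top_brush (a point): Centre of the top face of the green start button of the brush shaft starter: a round cap, 27 mm across; the point moves with the cap. It stands 16 mm above the enclosure's top when out (motor off) and 9 mm when in (still 5 mm proud of its bezel). Axes as the starter's: z up.
- start_brush (a joint): Green start button of the brush shaft: 0 = out, off (as at the start); 0.007 m = right home, on. Slides straight down against a steady 3 N, stays where left. Past 7 mm only the cap gives, on a spring: 4.5 mm more, 4 N rising to 13 N, then a hard stop; let go, it springs back and the button stays in. The red stop button rises as this goes in; pushing it would bring this one out again.
- starter_dry: Motor starter of the drying cabinet: grey enclosure, 150 (x) by 84 (y) by 86 mm high, fixed, known by an ORANGE name plate with three black wavy heat lines. Origin: centre of its underside, which is 12 mm above the bench. On its level top, from the operator's side (-x) to the far side (+x): red stop button (46 mm to -x of the origin), green start button (6 mm to +x), name plate (50 mm to +x). Each button stands in a black bezel 37 mm across and 4 mm high.
- start_top_dry (a point): Centre of the top face of the green start button of the drying cabinet starter: a round cap, 27 mm across; the point moves with the cap. It stands 16 mm above the enclosure's top when out (motor off) and 9 mm when in (still 5 mm proud of its bezel). Axes as the starter's: z up.
- start_dry (a joint): Green start button of the drying cabinet: 0 = out, off (as at the start); 0.007 m = right home, on. Slides straight down against a steady 3 N, stays where left. Past 7 mm only the cap gives, on a spring: 4.5 mm more, 4 N rising to 13 N, then a hard stop; let go, it springs back and the button stays in. The red stop button rises as this goes in; pushing it would bring this one out again.
- shoe_brush: Loose shoe brush, wooden back, 170 (x) by 56 by 45 mm, bristles down, lying in the middle of the switch board. Origin: centre of its underside. To be left alone.
- polish_tin: Loose round polish tin, 83 mm across, 26 mm high, red with a black lid, on the bench. Origin: centre of its underside. To be left alone.
- hammer: Loose hammer, 260 mm long along its x, 26 mm high, lying on the bench. Origin: middle of its length, on the bench. To be left alone.
- boot_a: Loose brown work boot with orange sole, 290 mm long along its x, 100 mm wide, 155 mm high, standing at the left of the bench. Origin: middle of its underside. To be left alone.
- boot_b: The other boot of the pair, same size, standing beyond the switch board. Origin: middle of its underside. To be left alone.
- shoe_last: Loose wooden shoe last, 265 mm long along its x, 85 mm wide, 95 mm high, at the right of the bench. Origin: middle of its underside. To be left alone.
- cement_jar: Loose closed jar with yellow label and black lid, 84 mm across, 110 mm high, on the bench at the right of the switch board. Origin: centre of its underside. To be left alone.

How it is judged:
By the outcome, as a careful person would: the job done as asked, in the order asked, and still so for the second after the job is handed in, with the robot touching nothing.
It also fails if it takes over 45 s, if anything falls off the work surface, if the arm or the gripper's body presses on something with over 40 N, if the wrist force passes 120 N, or if a joint passes its speed limit or range.

ROBOT

A 6-joint arm with a two-finger parallel gripper is mounted at the origin on the work surface. World frame = base frame: x ahead of the robot, y to its left, z up, the work surface at z = 0. Lengths are in m, angles in rad, forces in N, time in s.
With the tool pointing down it reaches from about 0.35 to 0.85 m from the base axis. Payload 8.1 kg.
Tool frame: the origin (TCP) lies on the centre line of the jaws, within the pads' length; the fingertips stand 19 mm ahead of it and the grasp point (between the pads) is the TCP (robot.tips_ahead is the distance from the TCP to the fingertips, in m); y points along the fingers, z is the direction in which the jaws open and shut, and the axes are right-handed (so a half turn about y gives the same grasp; the last joint's range is limited). The gripper opens to 93 mm and grips with 3 to 60 N. Pads are 15 mm wide; open, the fingers measure 128 mm over their backs; the gripper's body (75 mm by 188 mm) begins 65 mm behind the grasp point.
Start: joints at [-1.307, 0.13, 1.488, -0, 1.523, -0.085], TCP at [0.205, -0.564, 0.2] pointing down, gripper open.
Joint ranges: [-2.96, 2.96], [-0.89, 2.26], [0.02, 2.5], [-1.34, 4.48], [0, 2.73], [-2.66, 2.66]. Speed limits (rad/s): [2.39, 2.39, 2.79, 3.14, 3.14, 3.14].

INTERFACE

Orientations are given as a rotation vector (axis times angle).
In Python, from plant import robot, imaging, models gives the robot as it stands.
- The arm moves only by the tool carry_out, never from a script. Its argument "motion" is one flat list of numbers, 7 for each row, row after row: the shift along the tool's x, y, z in m, then the turn, a rotation vector about the tool's x, y, z in degrees, then the opening, from -1 (shut) to 1 (fully open). A call has exactly 5 rows; each row shifts and turns the pose as measured when the row begins, along the tool's axes as they then stand; what a row does not reach is not made up. A row lasts 1/10 s, in which the tool goes at most 50 mm and 8.59 degrees, less where a joint would pass 70% of its speed; a pose out of reach is approached as far as the arm can. A call is refused whole if a number of a shift passes 0.05 or a number of a turn 8.59, either way. A call with a gripper value outside its range is refused whole. The fingers move at their own pace and stop on an object; "squeeze" is the grip in N (left out, the last holds). Time passes only in rows, so rows that do not move let the fingers close, or fill a call up. It gives the time, the measured TCP pose, the force and the opening at its end, in the units of the state.
- robot.read_state(): the state, without advancing time (a new reading comes with each control period).
- imaging.read_camera(name): name is "scene" or "top" or "wrist"; returns the picture (384x512x3 uint8, blue, green, red); there is no depth.
- imaging.camera_model(name): a dict with "K" (3x3 intrinsics, pixels), "position" and "orientation" of the camera in the world. Camera axes: x right, y down, z forward; pixel columns grow to the right and rows downward; lengths in m; the calibration is good to about 2 mm. A picture is of the moment at which its call begins: read the wrist's pose just before it. camera_model takes no time and is no camera call; for the wrist camera it gives the pose at the moment of the call.
- robot.close_job(): hands the job in, once; it reports no verdict.
Trained networks look in the newest picture that a camera, given by its name, has taken for a name from the list of things; names that differ only in an ending like _2 or _b are one class to them, and where a whole thing is asked for, a point or a joint stands for the part that bears it (a point fixed in the world has none). Each returns a list of dicts, best first, with "confidence" (0 to 1); they miss things now and then, are a little off and sometimes report something else, mostly with a low value. They report only what shows in the picture. A call takes as long as a camera call.
- models.outline_of(camera, thing): "pixels" (384x512 bool, what is visible of it) and "pixel" ([column, row] in pixels, amid what is visible of it).
The state is a dict: "t": time; "q": joint angles; "dq": joint speeds; "joint_torque": joint torques, N m; "tool_pos": TCP position; "orientation": TCP orientation; "force": force on the tool from outside, world axes, zero at the start; "wrist_torque": the same for the moment, N m; "opening": finger opening in m.
Only numpy, scipy, OpenCV 4.12 (cv2) and the standard library are available. Lean on these libraries where they do the work, as an engineer would, in place of code of your own. Each camera call takes 0.05 s, during which the arm holds its last target.

## Working session

There is one attempt and no reset: what is moved stays moved. The work goes in short steps, Python scripts to look and compute and a tool call to move; the robot and the scene stay as the last step left them, time stands still between calls to the robot, and variables do not carry over. Pictures are saved under pics/ and viewed, and the job is handed in when it is done.

Besides the shell and the picture viewer there is one more tool, called after ">>>" as name(argument=value, ...) on one line, values as JSON. carry_out: Moves the arm, as the interface text tells. Its arguments: {"type":"object","properties":{"motion":{"type":"array","items":{"type":"number"}},"squeeze":{"type":"number"}},"required":["motion"]}

```bash
mkdir -p pics; ls; python3 - <<'E'
from plant import robot, imaging, models
import cv2
for c in ["top","scene","wrist"]:
    im=imaging.read_camera(c); cv2.imwrite(f"pics/{c}0.png",im)
    m=imaging.camera_model(c); print(c,m)
print(robot.read_state(), robot.tips_ahead)
E
```

```text
pics
top {'K': array([[461.18889426,   0.        , 254.26777218],
       [  0.        , 461.18889426, 195.76319546],
       [  0.        ,   0.        ,   1.        ]]), 'position': array([ 0.25801923, -0.01351439,  1.87446696]), 'orientation': array([-2.10433431,  2.16925522, -0.15596419])}
scene {'K': array([[485.10579783,   0.        , 254.73188244],
       [  0.        , 485.10579783, 195.83022351],
       [  0.        ,   0.        ,   1.        ]]), 'position': array([ 1.40680535, -0.19203795,  1.48402628]), 'orientation': array([-2.03871821, -1.6979253 ,  0.49473493])}
wrist {'K': array([[265.98416433,   0.        , 257.83313539],
       [  0.        , 265.98416433, 189.12906454],
       [  0.        ,   0.        ,   1.        ]]), 'position': array([ 0.27685045, -0.53665726,  0.38388762]), 'orientation': array([ 2.38049881, -1.66549451, -0.23399863])}
{'t': 0.15, 'q': array([-1.30742435e+00,  1.31040951e-01,  1.48900715e+00, -7.75818160e-07,
        1.52298820e+00, -8.54101269e-02]), 'dq': array([ 0.00034602, -0.00058377, -0.00361398,  0.00073616,  0.00055227,
        0.00029634]), 'joint_torque': array([ 2.33257691e-03, -5.60473859e+01, -4.92335665e+01,  7.69683067e-02,
        3.05010122e-02, -5.39340340e-05]), 'tool_pos': array([ 0.20494798, -0.56342657,  0.19960868]), 'orientation': array([-0.35810441,  2.03332467, -2.03035816]), 'force': array([ 1.00748595, -0.08780924,  0.43799542]), 'wrist_torque': array([-0.00457997, -0.00478339,  0.00114246]), 'opening': 0.0928283048234761} 0.019
```

View pics/top0.png

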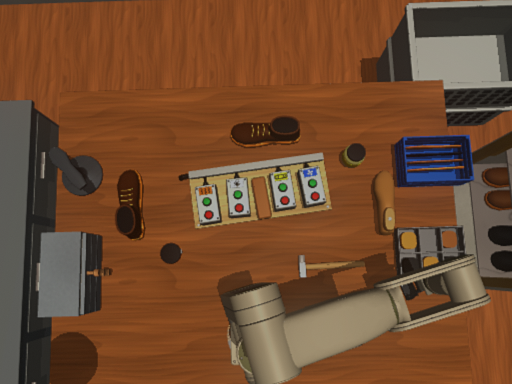

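View pics/scene0.png

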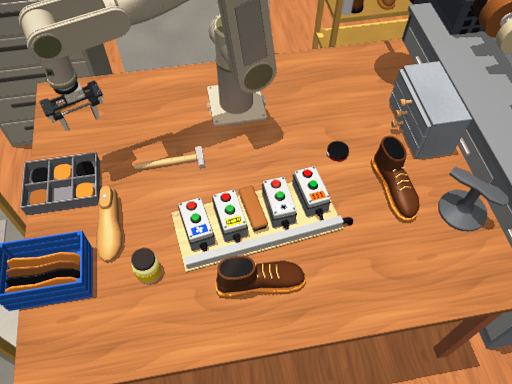

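View pics/wrist0.png

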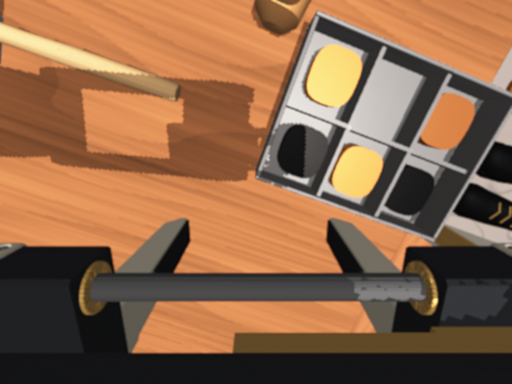

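The top picture shows, from left to right: orange (207,203), white (238,198), the loose brush (262,198), yellow (283,188) and blue (311,186). I'll triangulate the green caps.

```bash
cat > h.py <<'E'
import numpy as np,cv2
from scipy.spatial.transform import Rotation as R
from plant import robot, imaging, models
def greens(im,amin=15):
    h=cv2.cvtColor(im,cv2.COLOR_BGR2HSV)
    m=cv2.inRange(h,(45,90,50),(85,255,255))
    n,l,s,c=cv2.connectedComponentsWithStats(m)
    return [(c[i],s[i,4]) for i in range(1,n) if s[i,4]>=amin]
def ray(m,px):
    d=np.linalg.inv(m["K"])@[px[0],px[1],1]
    return m["position"],R.from_rotvec(m["orientation"]).apply(d)
def onz(m,px,z):
    p,d=ray(m,px); return p+d*(z-p[2])/d[2]
def proj(m,P):
    c=R.from_rotvec(m["orientation"]).inv().apply(np.array(P)-m["position"]); q=m["K"]@c; return q[:2]/q[2]
E
python3 - <<'E'
from h import *
for c in ["top","scene"]:
    im=cv2.imread(f"pics/{c}0.png"); m=imaging.camera_model(c)
    imaging.read_camera(c)
    for p,a in greens(im): print(c,p.round(1),a,onz(m,p,.112).round(4))
    for n in ["ext","belt","brush","dry"]:
        o=models.outline_of(c,"starter_"+n)
        for d in o[:2]: print(n,round(d["confidence"],2),np.round(d["pixel"],1),onz(m,d["pixel"],.098).round(3))
E
```

```text
top [312.  182.8] 41 [ 0.5766 -0.2275  0.112 ]
top [282.2 186.9] 44 [ 0.564  -0.1114  0.112 ]
top [237.2 194. ] 41 [0.5416 0.0636 0.112 ]
top [206.2 201. ] 41 [0.5179 0.184  0.112 ]
ext 0.68 [311.  187.2] [ 0.562 -0.224  0.098]
belt 0.9 [282.5 189. ] [ 0.558 -0.113  0.098]
brush 0.85 [238.8 197.2] [0.531 0.058 0.098]
brush 0.74 [271.5 131.2] [ 0.793 -0.078  0.098]
dry 0.74 [212.9 202.1] [0.515 0.16  0.098]
dry 0.73 [171.9 253.5] [0.321 0.32  0.098]
scene [312.6 183.8] 52 [0.5231 0.1821 0.112 ]
scene [279.8 194.8] 51 [0.5467 0.0622 0.112 ]
scene [229.4 208.5] 54 [ 0.5698 -0.1138  0.112 ]
scene [195.  217.3] 58 [ 0.583  -0.2297  0.112 ]
ext 0.68 [195.3 225.3] [ 0.605 -0.233  0.098]
ext 0.58 [311.2 189.6] [0.536 0.175 0.098]
belt 0.58 [226.5 218.1] [ 0.596 -0.128  0.098]
belt 0.42 [253.9 280.9] [ 0.831 -0.079  0.098]
brush 0.8 [279.9 200.6] [0.561 0.06  0.098]
brush 0.67 [250.3 208.4] [ 0.573 -0.044  0.098]
dry 0.68 [314.3 186.6] [0.526 0.189 0.098]
dry 0.63 [197.6 223.1] [ 0.598 -0.224  0.098]
```

```bash
python3 - <<'E'
from h import *
s=robot.read_state(); M=R.from_rotvec(s["orientation"]).as_matrix(); print(M.round(3))
b=np.array([.520-.580,.183+.2285,0]); b/=np.linalg.norm(b); print(b, np.degrees(np.arctan2(-b[0],b[1])))
print("jaw z in tool wanted",(M.T@b).round(3))
P=np.array([.580,-.2285,.2]); print("shift tool",(M.T@(P-s["tool_pos"])).round(4))
E
```

```text
[[-0.94   0.     0.342]
 [-0.342 -0.    -0.94 ]
 [-0.    -1.     0.   ]]
[-0.14428237  0.98953656  0.        ] 8.295724788905344
jaw z in tool wanted [-0.203 -0.    -0.979]
shift tool [-0.4669  0.0005 -0.1871]
```

>>> carry_out(motion=[-0.045,0,-0.018,0,0,0,-1,-0.045,0,-0.018,0,0,0,-1,-0.045,0,-0.018,0,0,0,-1,-0.045,0,-0.018,0,0,0,-1,-0.045,0,-0.018,0,0,0,-1], squeeze=10)

```text
t: 1.15
tool_pos: [0.3864, -0.4024, 0.2001]
orientation: [-0.348, 2.037, -2.041]
force: [0.3, -0.7, -0.3]
opening: 0.0575
```

>>> carry_out(motion=[-0.045,0,-0.018,0,0,0,-1,-0.045,0,-0.018,0,0,0,-1,-0.045,0,-0.018,0,0,0,-1,-0.04,0,-0.016,0,6,0,-1,-0.02,0,-0.01,0,6,0,-1])

```text
t: 1.65
tool_pos: [0.5527, -0.2554, 0.2009]
orientation: [-0.134, 2.152, -2.159]
force: [-0.2, -0.6, -0.1]
opening: 0.0177
```

```bash
cat > look.py <<'E'
from h import *
import sys
s=robot.read_state(); m=imaging.camera_model("wrist"); im=imaging.read_camera("wrist"); cv2.imwrite(f"pics/{sys.argv[1]}.png",im)
M=R.from_rotvec(s["orientation"]).as_matrix()
print("t",s["t"],"tcp",s["tool_pos"].round(4),"f",s["force"].round(2),"open",round(s["opening"],4)); print(M.round(3))
for p,a in greens(im,60):
    P=onz(m,p,.114); print("green",p.round(1),a,P.round(4),"tool shift",(M.T@(P+[0,0,.019]-s["tool_pos"])).round(4))
E
python3 look.py w1
```

```text
t 1.65 tcp [ 0.5527 -0.2554  0.2009] f [-0.23 -0.62 -0.15] open 0.0177
[[-0.992  0.002  0.125]
 [-0.125 -0.003 -0.992]
 [-0.002 -1.     0.004]]
green [123.6 156.7] 594 [ 0.5689 -0.1146  0.114 ] tool shift [-0.0337  0.0675 -0.138 ]
green [235.5 159.3] 567 [ 0.5807 -0.2283  0.114 ] tool shift [-0.031   0.0679 -0.0236]
```

View pics/w1.png

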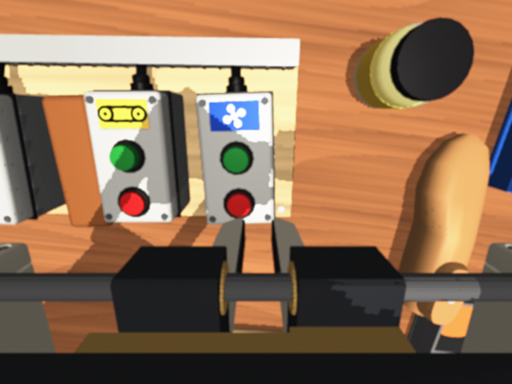

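The wrist picture shows the blue fan plate at (235,116) with its green button at (235,159), and the yellow plate at (124,114). All three cameras agree within a few mm. Next I move over the dust extraction button.

>>> carry_out(motion=[-0.031,0,-0.0235,0,0,0,-1,0,0,0,0,0,0,-1,0,0.03,0,0,0,0,-1,0,0.02,0,0,0,0,-1,0,0,0,0,0,0,-1])

```text
t: 2.2
tool_pos: [0.5849, -0.225, 0.1507]
orientation: [-0.13, 2.149, -2.159]
force: [-0.5, 0.0, -0.1]
opening: 0.0003
```

```bash
python3 look.py w2
```

```text
t 2.2 tcp [ 0.5849 -0.225   0.1507] f [-0.48  0.03 -0.15] open 0.0003
[[-0.992  0.005  0.125]
 [-0.125 -0.004 -0.992]
 [-0.005 -1.     0.005]]
green [131.1 205.3] 777 [ 0.57   -0.1143  0.114 ] tool shift [ 0.0011  0.0172 -0.1118]
green [261.2 206.6] 674 [ 0.5829 -0.2277  0.114 ] tool shift [0.0024 0.0177 0.0024]
```

View pics/w2.png

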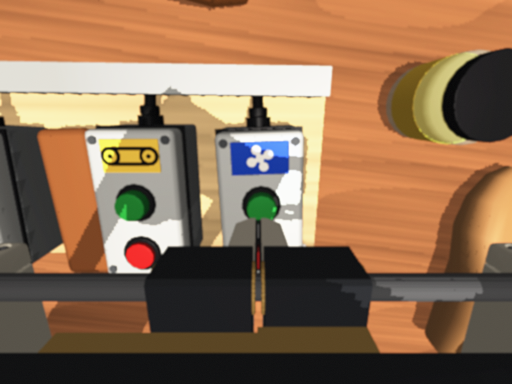

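>>> carry_out(motion=[0.0035,0,0.0025,0,0,0,-1,0,0.01,0,0,0,0,-1,0,0.004,0,0,0,0,-1,0,0.003,0,0,0,0,-1,0,0,0,0,0,0,-1])

```text
t: 2.75
tool_pos: [0.5831, -0.2312, 0.1384]
orientation: [-0.121, 2.144, -2.161]
force: [-0.6, -0.9, 0.0]
opening: 0.0003
```

>>> carry_out(motion=[0.0015,0,-0.0025,0,0,0,-1,0,0.003,0,0,0,0,-1,0,0.003,0,0,0,0,-1,0,0.002,0,0,0,0,-1,0,0,0,0,0,0,-1])

```text
t: 3.25
tool_pos: [0.5816, -0.2286, 0.1304]
orientation: [-0.121, 2.143, -2.161]
force: [0.1, 0.6, -0.3]
opening: 0.0004
```

>>> carry_out(motion=[0,0.0015,0,0,0,0,-1,0,0.0015,0,0,0,0,-1,0,0,0,0,0,0,-1,0,0,0,0,0,0,-1,0,0,0,0,0,0,-1])

```text
t: 3.75
tool_pos: [0.5818, -0.2286, 0.1271]
orientation: [-0.121, 2.143, -2.161]
force: [0.1, -0.1, 0.3]
opening: 0.0004
```

```bash
python3 look.py w3; python3 -c "
from h import *
for c in ['scene','top']: cv2.imwrite('pics/'+c+'3.png',cv2.resize(imaging.read_camera(c)[130:290,140:370],None,fx=3,fy=3))
print(robot.read_state()['force'])"
```

```text
t 3.75 tcp [ 0.5818 -0.2286  0.1271] f [ 0.14 -0.08  0.32] open 0.0004
[[-0.992  0.012  0.124]
 [-0.124 -0.008 -0.992]
 [-0.011 -1.     0.009]]
green [113.  211.4] 1007 [ 0.57   -0.1147  0.114 ] tool shift [-0.0025 -0.007  -0.1144]
green [257.6 209.1] 627 [ 0.5856 -0.2273  0.114 ] tool shift [-0.0041 -0.0059 -0.0008]
[ 0.92556892  0.36945951 -0.69787181]
```

View pics/scene3.png

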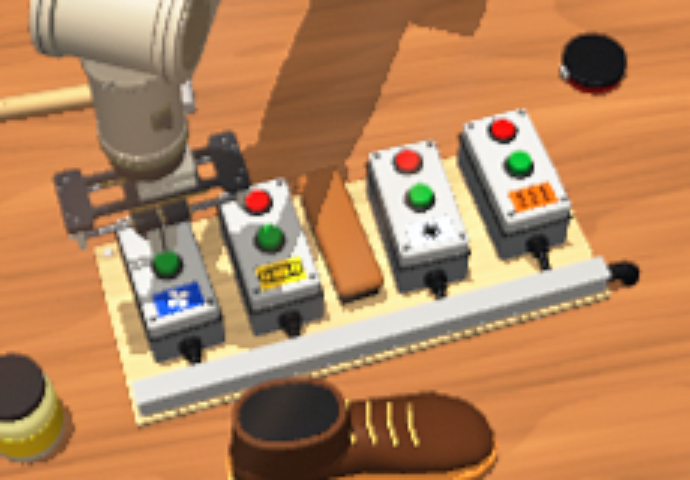

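View pics/w3.png

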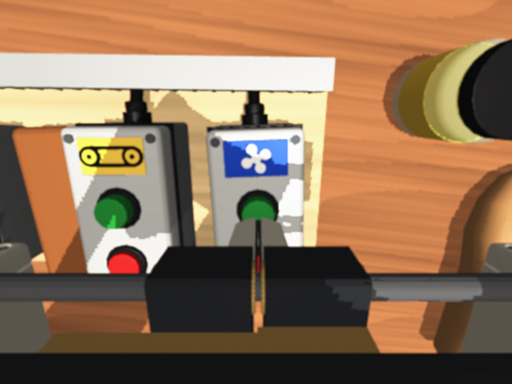

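```bash
python3 - <<'E'
from h import *
s=robot.read_state(); M=R.from_rotvec(s["orientation"]).as_matrix()
tip=s["tool_pos"]+M[:,1]*.019
print(s["tool_pos"],tip)
for c in ["wrist","scene","top"]:
    m=imaging.camera_model(c)
    for dx in (-.0075,0,.0075): print(c,dx,proj(m,tip-M[:,0]*dx).round(1), end=" ")
    print("capc",proj(m,[.581,-.228,.114]).round(1),proj(m,[.581,-.228,.107]).round(1),"belt",proj(m,[.5689,-.1146,.114]).round(1))
    im=imaging.read_camera(c)
    p=proj(m,tip).astype(int); k=60 if c=="wrist" else 25
    cv2.imwrite(f"pics/z_{c}.png",cv2.resize(im[p[1]-k:p[1]+k,p[0]-k:p[0]+k],(600,600),interpolation=cv2.INTER_NEAREST)); print(p-k,600/(2*k))
E
```

```text
[ 0.58177135 -0.22864954  0.12713789] [ 0.5820052  -0.2287994   0.10813992]
wrist -0.0075 [258.7 219.6] wrist 0 [258.7 211.1] wrist 0.0075 [258.8 202.3] capc [257.7 214.7] [257.6 211.6] belt [112.9 212.6]
[198 151] 5.0
scene -0.0075 [194.8 215.7] scene 0 [195.3 217.6] scene 0.0075 [195.9 219.5] capc [195.3 216.4] [195.6 217.5] belt [229.1 208. ]
[170 192] 12.0
top -0.0075 [312.5 183.4] top 0 [312.2 181.6] top 0.0075 [311.8 179.7] capc [312.1 181.6] [311.9 181.9] belt [283.  185.5]
[287 156] 12.0
```

View pics/z_wrist.png

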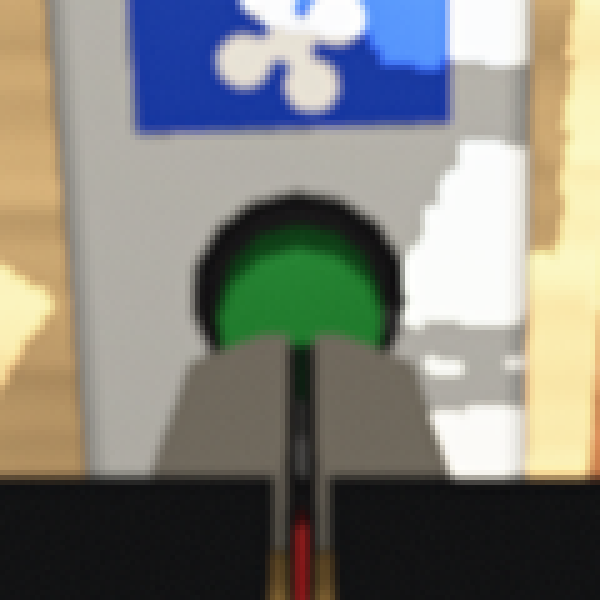

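View pics/z_scene.png

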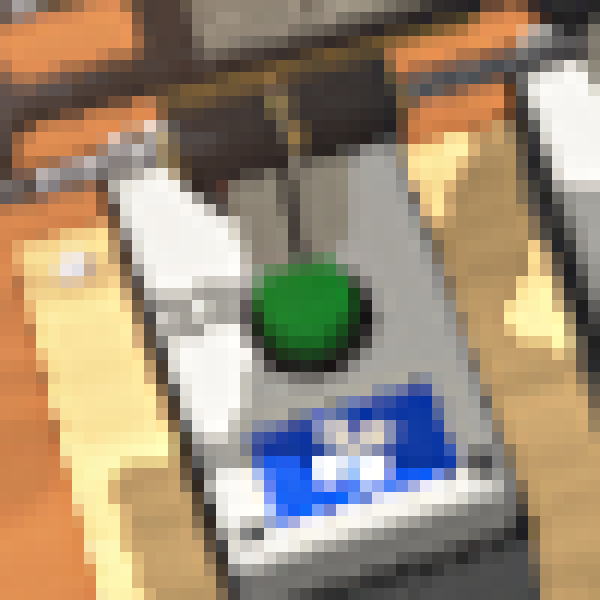

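View pics/z_top.png

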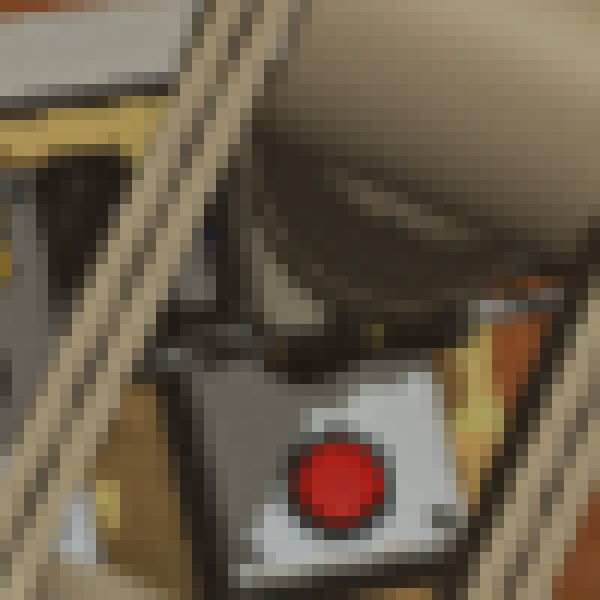

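```bash
python3 - <<'E'
from h import *
W=imaging.camera_model("wrist");S=imaging.camera_model("scene")
print(robot.read_state()["tool_pos"],W["position"],R.from_rotvec(W["orientation"]).as_matrix().round(3))
for z in np.arange(.095,.145,.005):
    print(round(z,3),onz(W,(258.5,218),z).round(4),onz(S,(194.6,213.2),z).round(4), "width mm", 42/266*1000*np.linalg.norm(onz(W,(258.5,218),z)-W["position"]))
# cap state: far-edge of cap top vs bezel, ext & belt
im=cv2.imread("pics/w3.png"); cv2.imwrite("pics/z_w3.png",cv2.resize(im[170:250,60:300],(780,260),interpolation=cv2.INTER_NEAREST))
E
```

```text
[ 0.58179255 -0.22862591  0.12712042] [ 0.65533662 -0.21685027  0.31218873] [[ 0.125 -0.957 -0.26 ]
 [-0.992 -0.118 -0.042]
 [ 0.01   0.264 -0.965]]
0.095 [ 0.5709 -0.2301  0.095 ] [ 0.5568 -0.2295  0.095 ] width mm 36.85424097136643
0.1 [ 0.5728 -0.2298  0.1   ] [ 0.5599 -0.2294  0.1   ] width mm 36.005802820416356
0.105 [ 0.5748 -0.2295  0.105 ] [ 0.5629 -0.2292  0.105 ] width mm 35.157364669466276
0.11 [ 0.5767 -0.2292  0.11  ] [ 0.566  -0.2291  0.11  ] width mm 34.308926518516195
0.115 [ 0.5787 -0.2289  0.115 ] [ 0.5691 -0.229   0.115 ] width mm 33.46048836756612
0.12 [ 0.5806 -0.2286  0.12  ] [ 0.5721 -0.2288  0.12  ] width mm 32.61205021661605
0.125 [ 0.5825 -0.2283  0.125 ] [ 0.5752 -0.2287  0.125 ] width mm 31.763612065665967
0.13 [ 0.5845 -0.228   0.13  ] [ 0.5782 -0.2286  0.13  ] width mm 30.915173914715886
0.135 [ 0.5864 -0.2277  0.135 ] [ 0.5813 -0.2284  0.135 ] width mm 30.066735763765813
0.14 [ 0.5884 -0.2274  0.14  ] [ 0.5844 -0.2283  0.14  ] width mm 29.21829761281574
```

View pics/z_w3.png

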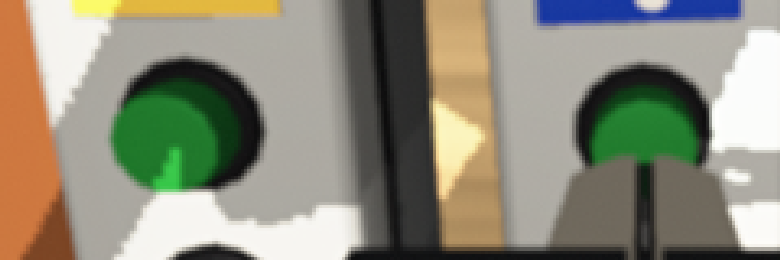

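```bash
python3 - <<'E'
from h import *
W=imaging.camera_model("wrist")
ax=np.array([.9895,.144,0])
c=np.array([.581,-.228,0])
print("bezel",proj(W,c+ax*.0185+[0,0,.102]))
for z in (.114,.110,.107,.104): print(z,proj(W,c+ax*.0135+[0,0,z]),proj(W,c-ax*.0135+[0,0,z]))
print("plate far/near"," measured below")
b=np.array([.5689,-.1146,0])
print("belt bezel",proj(W,b+ax*.0185+[0,0,.102]),proj(W,b+ax*.0135+[0,0,.114]),proj(W,b-ax*.0135+[0,0,.114]))
E
```

```text
bezel [257.12340116 188.21476999]
0.114 [257.36154812 198.40727685] [258.03235682 230.37776204]
0.11 [257.32180883 196.9108299 ] [257.98206251 228.36531045]
0.107 [257.29294394 195.82387602] [257.94549266 226.90202267]
0.104 [257.26484861 194.7659014 ] [257.90986684 225.47650886]
plate far/near  measured below
belt bezel [116.76386548 186.03946397] [110.00913281 196.20360776] [115.61130187 228.49043794]
```

>>> carry_out(motion=[-0.004,0,0,0,0,0,-1,0,0.001,0,0,0,0,-1,0,0.001,0,0,0,0,-1,0,0,0,0,0,0,-1,0,0,0,0,0,0,-1])

```text
t: 4.55
tool_pos: [0.5862, -0.2281, 0.1249]
orientation: [-0.121, 2.143, -2.161]
force: [0.4, 0.8, 0.7]
opening: 0.0003
```

>>> carry_out(motion=[0,0.001,0,0,0,0,-1,0,0.001,0,0,0,0,-1,0,0,0,0,0,0,-1,0,0,0,0,0,0,-1,0,0,0,0,0,0,-1])

```text
t: 5.05
tool_pos: [0.5861, -0.2281, 0.1226]
orientation: [-0.121, 2.143, -2.161]
force: [0.5, 1.0, 0.3]
opening: 0.0002
```

```bash
cat > zoom.py <<'E'
from h import *
import sys
s=robot.read_state(); print(s["tool_pos"].round(4),s["force"].round(2),s["wrist_torque"].round(3))
a=imaging.read_camera("wrist")[150:250,180:340]; b=imaging.read_camera("scene")
W=imaging.camera_model("scene"); p=proj(W,s["tool_pos"]).astype(int)
b=b[p[1]-25:p[1]+25,p[0]-30:p[0]+30]
cv2.imwrite(f"pics/{sys.argv[1]}.png",np.hstack([cv2.resize(a,(400,250),interpolation=0),cv2.resize(b,(300,250),interpolation=0)]))
E
python3 zoom.py z5
```

```text
[ 0.5861 -0.2281  0.1226] [0.48 1.   0.28] [0.034 0.005 0.019]
```

View pics/z5.png

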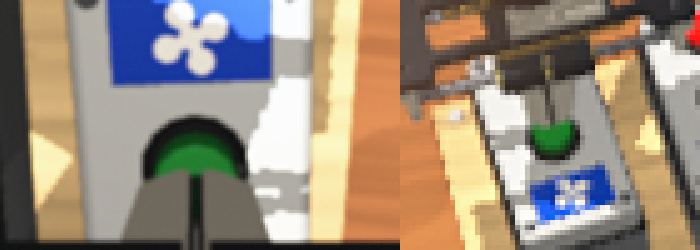

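>>> carry_out(motion=[0,0.001,0,0,0,0,-1,0,0.001,0,0,0,0,-1,0,0.0005,0,0,0,0,-1,0,0,0,0,0,0,-1,0,0,0,0,0,0,-1])

```text
t: 5.65
tool_pos: [0.5862, -0.2281, 0.12]
orientation: [-0.121, 2.143, -2.161]
force: [-0.4, -0.6, -0.3]
opening: 0.0007
```

```bash
python3 zoom.py z6
```

```text
[ 0.5862 -0.2281  0.12  ] [-0.37 -0.63 -0.26] [0.032 0.003 0.02 ]
```

View pics/z6.png

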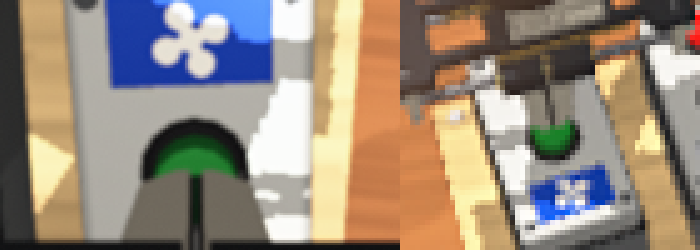

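>>> carry_out(motion=[0,0.001,0,0,0,0,-1,0,0.001,0,0,0,0,-1,0,0.0005,0,0,0,0,-1,0,0,0,0,0,0,-1,0,0,0,0,0,0,-1])

```text
t: 6.25
tool_pos: [0.5862, -0.2282, 0.1173]
orientation: [-0.121, 2.142, -2.161]
force: [0.9, -0.4, 0.3]
opening: 0.0004
```

```bash
python3 zoom.py z7
```

```text
[ 0.5862 -0.2282  0.1173] [ 0.87 -0.44  0.3 ] [ 0.052 -0.017 -0.039]
```

View pics/z7.png

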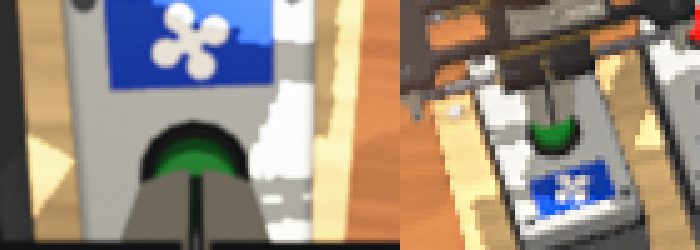

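>>> carry_out(motion=[0,0.001,0,0,0,0,-1,0,0.001,0,0,0,0,-1,0,0,0,0,0,0,-1,0,0,0,0,0,0,-1,0,0,0,0,0,0,-1])

```text
t: 6.85
tool_pos: [0.5863, -0.2282, 0.1152]
orientation: [-0.121, 2.142, -2.161]
force: [0.1, -0.4, 0.0]
opening: 0.0007
```

```bash
python3 zoom.py z8
```

```text
[ 0.5863 -0.2282  0.1152] [ 0.07 -0.38  0.03] [0.031 0.048 0.018]
```

View pics/z8.png

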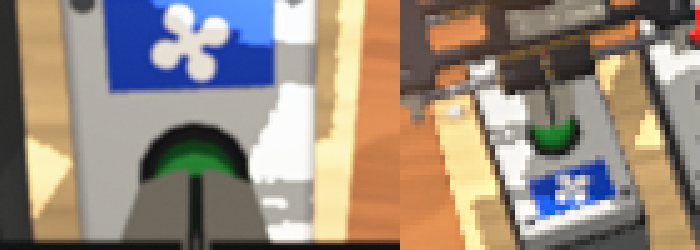

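The finger covers the cap in the scene view and the cap is still out. The tips must therefore be hovering above it, higher than the nominal offset suggests. I'll keep descending, using the force reading to detect contact.

>>> carry_out(motion=[0.003,0.001,0,0,0,0,-1,0,0.001,0,0,0,0,-1,0,0.001,0,0,0,0,-1,0,0.001,0,0,0,0,-1,0,0,0,0,0,0,-1])

```text
t: 7.45
tool_pos: [0.583, -0.2286, 0.1108]
orientation: [-0.121, 2.142, -2.161]
force: [-0.6, -0.5, -0.5]
opening: 0.0005
```

```bash
python3 zoom.py z9
```

```text
[ 0.583  -0.2286  0.1108] [-0.59 -0.52 -0.5 ] [ 0.058 -0.    -0.014]
```

View pics/z9.png

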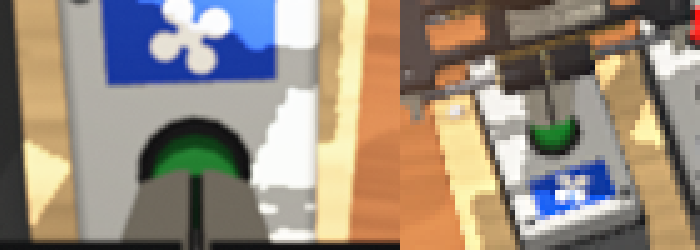

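>>> carry_out(motion=[0,0.001,0,0,0,0,-1,0,0.001,0,0,0,0,-1,0,0.001,0,0,0,0,-1,0,0.001,0,0,0,0,-1,0,0,0,0,0,0,-1])

```text
t: 8.05
tool_pos: [0.5833, -0.2288, 0.1067]
orientation: [-0.12, 2.142, -2.161]
force: [-0.5, 0.3, -0.4]
opening: 0.0008
```

```bash
python3 zoom.py z10
```

```text
[ 0.5833 -0.2288  0.1067] [-0.55  0.35 -0.38] [ 0.061 -0.022 -0.033]
```

View pics/z10.png

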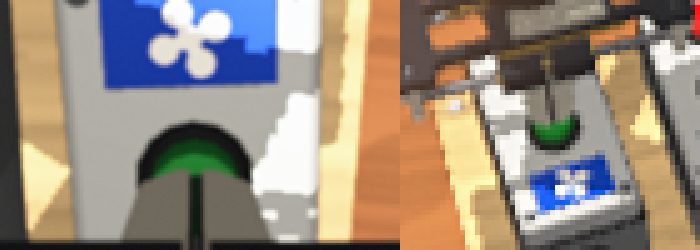

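>>> carry_out(motion=[0,0.001,0,0,0,0,-1,0,0.001,0,0,0,0,-1,0,0.001,0,0,0,0,-1,0,0.001,0,0,0,0,-1,0,0,0,0,0,0,-1])

```text
t: 8.65
tool_pos: [0.5835, -0.2288, 0.1027]
orientation: [-0.12, 2.142, -2.161]
force: [0.7, 0.5, 0.4]
opening: 0.0004
```

```bash
python3 zoom.py z11; python3 - <<'E'
from h import *
# how noisy are readings; wider scene & wrist pictures
for i in range(4):
    imaging.read_camera("scene"); s=robot.read_state(); print(s["force"].round(2),s["wrist_torque"].round(3),s["joint_torque"].round(2))
b=imaging.read_camera("scene"); cv2.imwrite("pics/sc11.png",cv2.resize(b[170:250,150:260],(770,560),interpolation=cv2.INTER_CUBIC))
cv2.imwrite("pics/w11.png",imaging.read_camera("wrist"))
E
```

```text
[ 0.5835 -0.2288  0.1027] [0.71 0.51 0.41] [0.004 0.046 0.016]
[-0.37 -1.27  0.24] [ 0.032  0.019 -0.032] [-0.000e+00 -6.014e+01 -4.734e+01  4.000e-02 -1.700e-01  0.000e+00]
[ 0.77  0.82 -0.74] [-0.022  0.059 -0.004] [ 0.000e+00 -6.015e+01 -4.736e+01  4.000e-02 -1.600e-01  0.000e+00]
[-0.71  0.86 -0.28] [0.051 0.03  0.001] [-0.000e+00 -6.017e+01 -4.738e+01  4.000e-02 -1.600e-01  0.000e+00]
[-0.01 -0.32  0.15] [ 0.051  0.018 -0.   ] [-0.000e+00 -6.019e+01 -4.740e+01  4.000e-02 -1.700e-01  0.000e+00]
```

View pics/sc11.png

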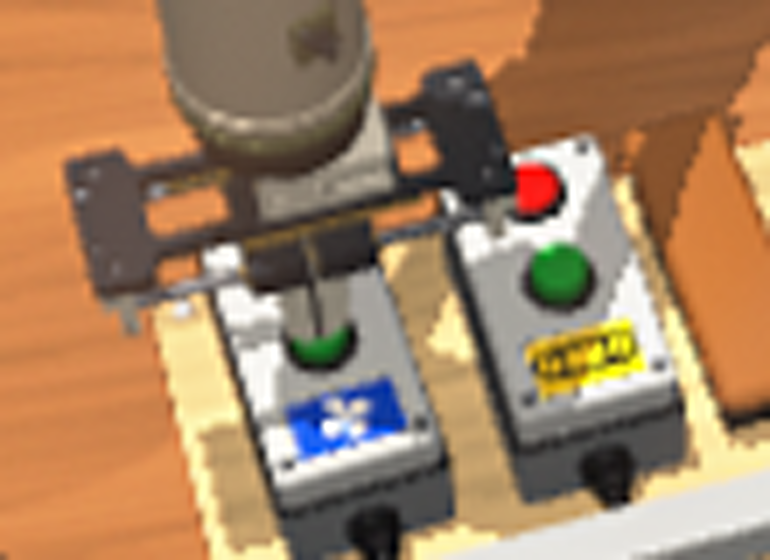

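View pics/w11.png

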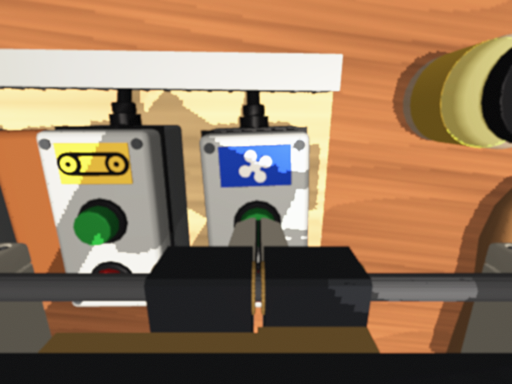

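>>> carry_out(motion=[0,0.001,0,0,0,0,-1,0,0.001,0,0,0,0,-1,0,0.001,0,0,0,0,-1,0,0.001,0,0,0,0,-1,0,0,0,0,0,0,-1])

```text
t: 9.55
tool_pos: [0.5837, -0.2289, 0.0986]
orientation: [-0.12, 2.141, -2.161]
force: [0.6, 0.5, 0.0]
opening: 0.0005
```

>>> carry_out(motion=[0,0.001,0,0,0,0,-1,0,0.001,0,0,0,0,-1,0,0.001,0,0,0,0,-1,0,0,0,0,0,0,-1,0,0,0,0,0,0,-1])

```text
t: 10.05
tool_pos: [0.5839, -0.229, 0.0957]
orientation: [-0.119, 2.141, -2.161]
force: [0.2, -0.8, 0.3]
opening: 0.0007
```

```bash
python3 zoom.py z12
```

```text
[ 0.5839 -0.229   0.0957] [ 0.17 -0.77  0.3 ] [-0.027 -0.014  0.04 ]
```

View pics/z12.png

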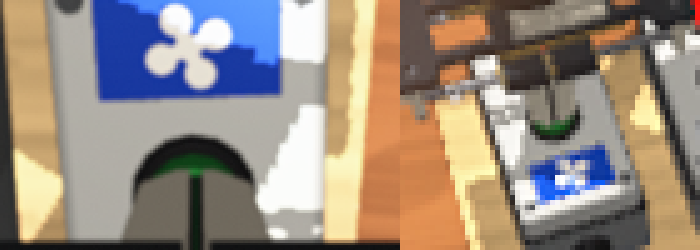

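>>> carry_out(motion=[0,0.001,0,0,0,0,-1,0,0.001,0,0,0,0,-1,0,0.001,0,0,0,0,-1,0,0,0,0,0,0,-1,0,0,0,0,0,0,-1])

```text
t: 10.65
tool_pos: [0.5839, -0.2291, 0.0931]
orientation: [-0.119, 2.141, -2.161]
force: [-0.9, 0.8, 3.2]
opening: 0.0005
```

```bash
python3 - <<'E'
from h import *
s=robot.read_state();print(s["tool_pos"].round(4),s["force"].round(2))
a=imaging.read_camera("wrist")[150:250,180:340]
cv2.imwrite("pics/z13.png",cv2.resize(a,(800,500),interpolation=cv2.INTER_CUBIC))
E
```

```text
[ 0.5839 -0.2291  0.0931] [-0.92  0.77  3.21]
```

View pics/z13.png

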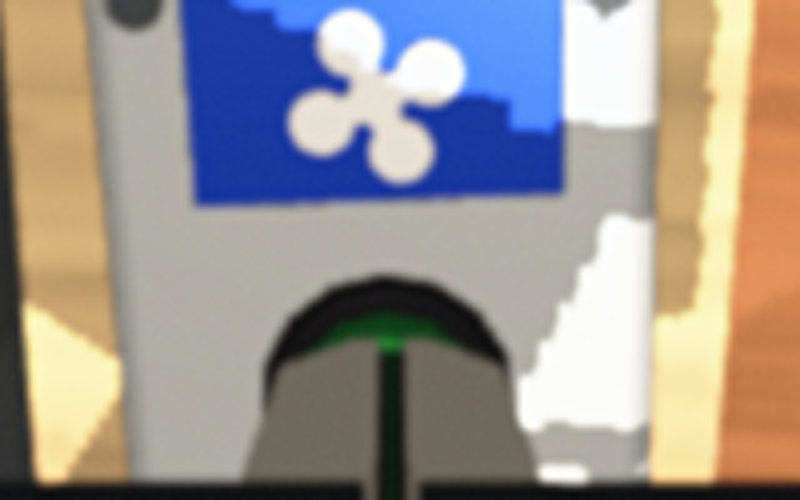

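Contact at TCP z of about 0.094, with 3.2 N, which matches the 3 N slide force. I'll go on until the force climbs past 4 N.

>>> carry_out(motion=[0,0.001,0,0,0,0,-1,0,0.001,0,0,0,0,-1,0,0.001,0,0,0,0,-1,0,0.001,0,0,0,0,-1,0,0,0,0,0,0,-1])

```text
t: 11.2
tool_pos: [0.584, -0.229, 0.0891]
orientation: [-0.119, 2.141, -2.161]
force: [-2.3, 0.9, 4.9]
opening: 0.0003
```

>>> carry_out(motion=[0,0.001,0,0,0,0,-1,0,0,0,0,0,0,-1,0,0,0,0,0,0,-1,0,0,0,0,0,0,-1,0,0,0,0,0,0,-1])

```text
t: 11.7
tool_pos: [0.5839, -0.229, 0.0889]
orientation: [-0.119, 2.141, -2.161]
force: [-2.5, 0.4, 4.1]
opening: 0.0005
```

```bash
cat > f.py <<'E'
from h import *
s=robot.read_state();print(s["tool_pos"].round(4),s["force"].round(2))
a=imaging.read_camera("wrist")[150:250,180:340]
f=[s["force"]]
for i in range(2): imaging.read_camera("scene"); f.append(robot.read_state()["force"])
print("mean",np.mean(f,0).round(2),len(f))
import sys
cv2.imwrite(f"pics/{sys.argv[1]}.png",cv2.resize(a,(800,500),interpolation=cv2.INTER_CUBIC))
E
python3 f.py z14
```

```text
[ 0.5839 -0.229   0.0889] [-2.47  0.36  4.06]
mean [-2.36  0.66  4.05] 3
```

View pics/z14.png

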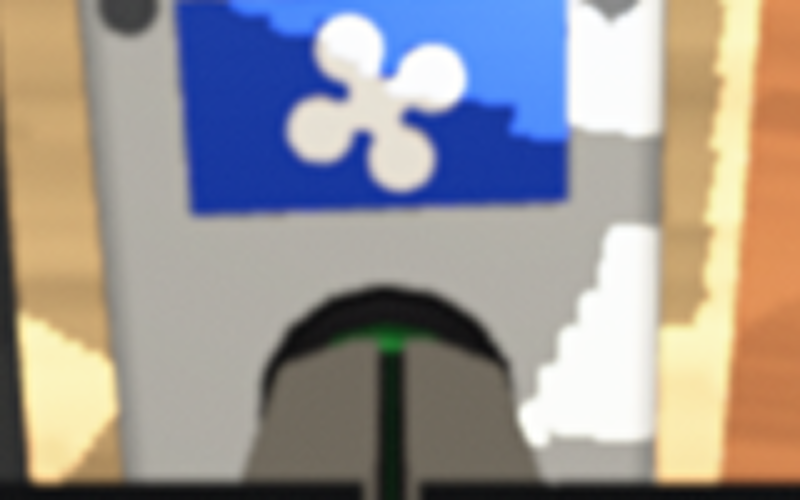

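>>> carry_out(motion=[0,0.0015,0,0,0,0,-1,0,0.0015,0,0,0,0,-1,0,0.001,0,0,0,0,-1,0,0,0,0,0,0,-1,0,0,0,0,0,0,-1])

```text
t: 12.35
tool_pos: [0.5841, -0.2291, 0.087]
orientation: [-0.119, 2.14, -2.161]
force: [-4.4, 2.5, 7.5]
opening: 0.0003
```

```bash
python3 f.py z15
```

```text
[ 0.5841 -0.2291  0.087 ] [-4.36  2.48  7.45]
mean [-4.49  2.1   8.08] 3
```

View pics/z15.png

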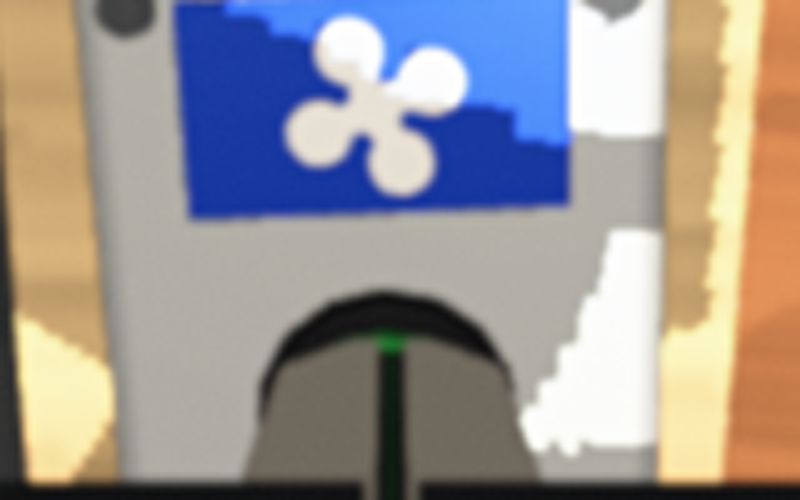

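Force is now 8 N, above the 4 N where the overtravel spring starts, and total travel is about 8.5 mm. The button should be home. I'll lift off and check.

>>> carry_out(motion=[0,-0.005,0,0,0,0,-1,0,-0.02,0,0,0,0,-1,0.02,-0.02,0,0,0,0,-1,0.02,0,-0.02,0,0,0,-1,0,0,0,0,0,0,-1])

```text
t: 13.0
tool_pos: [0.5399, -0.2135, 0.1297]
orientation: [-0.121, 2.142, -2.161]
force: [-0.9, 0.4, -0.6]
opening: 0.0001
```

```bash
python3 look.py w16; python3 - <<'E'
from h import *
b=imaging.read_camera("scene"); cv2.imwrite("pics/sc16.png",cv2.resize(b[160:250,165:325],(800,450),interpolation=cv2.INTER_CUBIC))
E
```

```text
t 13.0 tcp [ 0.5399 -0.2135  0.1297] f [-0.91  0.35 -0.65] open 0.0001
[[-0.992  0.013  0.124]
 [-0.124 -0.008 -0.992]
 [-0.012 -1.     0.01 ]]
green [133.3 162.4] 1060 [ 0.5686 -0.1141  0.114 ] tool shift [-0.0409 -0.0037 -0.095 ]
green [283. 164.] 913 [ 0.5814 -0.227   0.114 ] tool shift [-0.0395 -0.0026  0.0186]
```

View pics/w16.png

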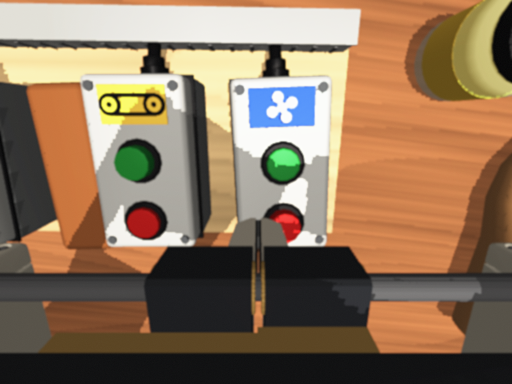

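View pics/sc16.png

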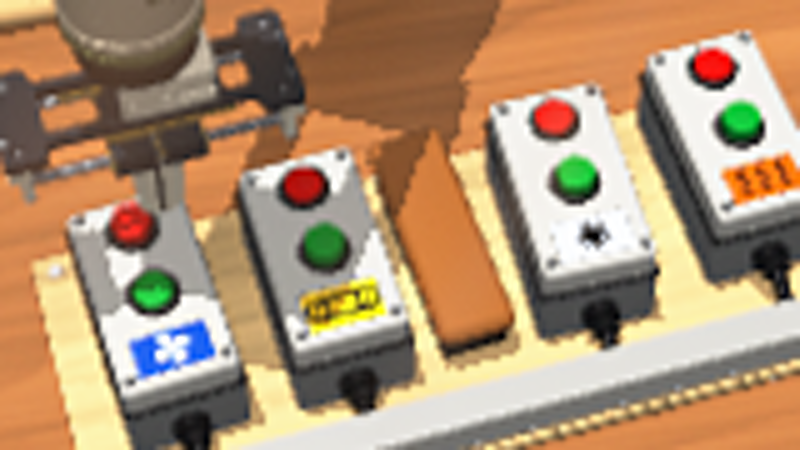

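Dust extraction is in: its green cap at (283,164) sits low with equal bezel around it, and its red button at (285,223) is raised. Next is the belt.

>>> carry_out(motion=[-0.02,0,-0.045,0,0,0,-1,-0.02,0,-0.045,0,0,0,-1,-0.002,0,-0.004,0,0,0,-1,0,0,0,0,0,0,-1,0,0,0,0,0,0,-1])

```text
t: 13.6
tool_pos: [0.5766, -0.1174, 0.1296]
orientation: [-0.111, 2.136, -2.165]
force: [0.5, 0.8, -0.7]
opening: 0.0005
```

```bash
python3 look.py w17
```

```text
t 13.6 tcp [ 0.5766 -0.1174  0.1296] f [ 0.48  0.83 -0.75] open 0.0005
[[-0.993  0.018  0.121]
 [-0.121 -0.012 -0.993]
 [-0.017 -1.     0.014]]
green [249.2 212.9] 404 [ 0.5757 -0.11    0.114 ] tool shift [-0.0001 -0.0035 -0.0074]
green [387.9 219.4] 810 [ 0.5833 -0.2227  0.114 ] tool shift [ 0.006  -0.002   0.1054]
green [ 35.3 223. ] 1085 [0.5473 0.0589 0.114 ] tool shift [ 0.0077 -0.0061 -0.1784]
```

View pics/w17.png

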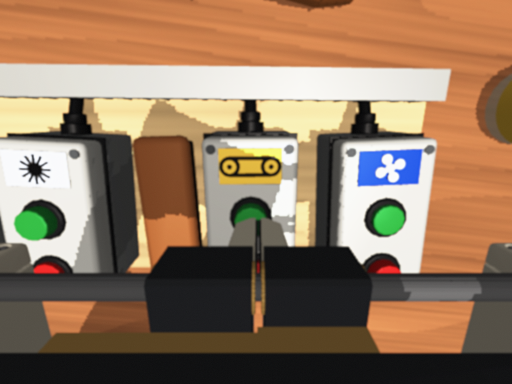

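>>> carry_out(motion=[0.0035,0,-0.0055,-0.8,0,-0.9,-1,0,0.012,0,0,0,0,-1,0,0.01,0,0,0,0,-1,0,0.005,0,0,0,0,-1,0,0,0,0,0,0,-1])

```text
t: 14.15
tool_pos: [0.5707, -0.116, 0.0989]
orientation: [-0.127, 2.164, -2.162]
force: [-0.4, -0.4, 0.6]
opening: 0.0006
```

```bash
python3 look.py w18;
```

```text
t 14.15 tcp [ 0.5707 -0.116   0.0989] f [-0.45 -0.4   0.58] open 0.0006
[[-0.993 -0.002  0.115]
 [-0.115  0.001 -0.993]
 [ 0.002 -1.    -0.001]]
green [251.  215.1] 229 [ 0.58   -0.1096  0.114 ] tool shift [-0.0099 -0.0341 -0.0054]
green [413.3 227.6] 1077 [ 0.5838 -0.2217  0.114 ] tool shift [-0.0008 -0.0342  0.1064]
green [ 13.7 228.9] 825 [0.5507 0.0522 0.114 ] tool shift [ 0.0005 -0.034  -0.1695]
```

View pics/w18.png

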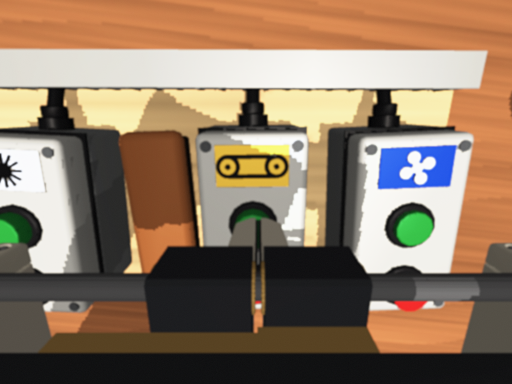

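>>> carry_out(motion=[0,0,-0.003,0,0,0,-1,0,0.002,0,0,0,0,-1,0,0.002,0,0,0,0,-1,0,0.002,0,0,0,0,-1,0,0.002,0,0,0,0,-1])

```text
t: 14.7
tool_pos: [0.5711, -0.113, 0.0926]
orientation: [-0.125, 2.161, -2.162]
force: [-3.2, -0.1, 2.9]
opening: 0.0003
```

>>> carry_out(motion=[0,0.0015,0,0,0,0,-1,0,0.0015,0,0,0,0,-1,0,0.0015,0,0,0,0,-1,0,0,0,0,0,0,-1,0,0,0,0,0,0,-1])

```text
t: 15.2
tool_pos: [0.5711, -0.113, 0.0886]
orientation: [-0.125, 2.161, -2.162]
force: [-3.8, -0.5, 5.0]
opening: 0.0007
```

```bash
python3 f.py z19
```

```text
[ 0.5711 -0.113   0.0886] [-3.75 -0.46  5.02]
mean [-3.12  0.19  4.75] 3
```

>>> carry_out(motion=[0,0.0015,0,0,0,0,-1,0,0.0015,0,0,0,0,-1,0,0.001,0,0,0,0,-1,0,0,0,0,0,0,-1,0,0,0,0,0,0,-1])

```text
t: 15.85
tool_pos: [0.5712, -0.1131, 0.0872]
orientation: [-0.125, 2.161, -2.162]
force: [-4.5, 0.1, 7.5]
opening: 0.0004
```

```bash
python3 f.py z20
```

```text
[ 0.5712 -0.1131  0.0872] [-4.47  0.15  7.53]
mean [-4.19  0.64  7.66] 3
```

View pics/z20.png

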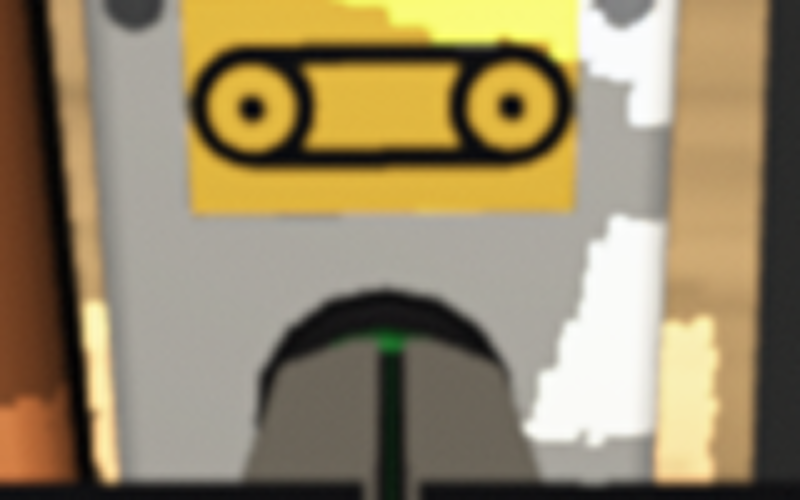

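>>> carry_out(motion=[0,-0.005,0,0,0,0,-1,0,-0.02,0,0,0,0,-1,0.02,-0.02,0,0,0,0,-1,0.02,0,-0.04,0,0,0,-1,0,0,-0.02,0,0,0,-1])

```text
t: 16.5
tool_pos: [0.5241, -0.0591, 0.1321]
orientation: [-0.12, 2.162, -2.164]
force: [0.7, 0.0, 0.2]
opening: 0.0007
```

```bash
python3 look.py w21
```

```text
t 16.5 tcp [ 0.5241 -0.0591  0.1321] f [0.7  0.02 0.21] open 0.0007
[[-0.994  0.002  0.112]
 [-0.112 -0.001 -0.994]
 [-0.002 -1.     0.001]]
green [329.9 164. ] 896 [ 0.569  -0.1092  0.114 ] tool shift [-0.0389 -0.0008  0.0548]
green [474.5 164.6] 927 [ 0.5812 -0.2202  0.114 ] tool shift [-0.0386 -0.0007  0.1665]
green [107.3 168.7] 1012 [0.546  0.0614 0.114 ] tool shift [-0.0352 -0.0009 -0.1172]
```

View pics/w21.png

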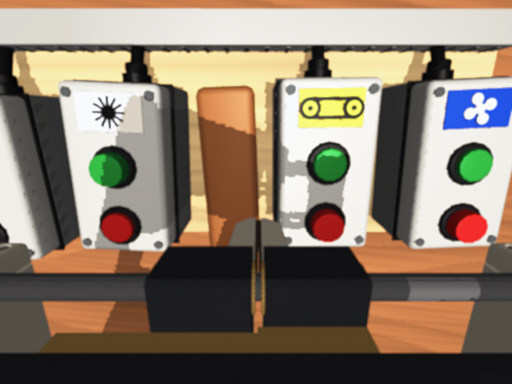

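The belt's green cap at (330,164) is in like the extraction's at (474,165). The brush shaft's at (108,167) is still out. Moving there.

>>> carry_out(motion=[-0.012,0,-0.045,0,0,0,-1,-0.012,0,-0.045,0,0,0,-1,-0.01,0,-0.024,0,0,0,-1,0,0,0,0,0,0,-1,0,0,0,0,0,0,-1])

```text
t: 17.05
tool_pos: [0.5486, 0.0627, 0.1329]
orientation: [-0.114, 2.158, -2.161]
force: [0.2, 0.0, -0.4]
opening: 0.0006
```

```bash
python3 look.py w22
```

```text
t 17.05 tcp [0.5486 0.0627 0.1329] f [ 0.16  0.02 -0.37] open 0.0006
[[-0.994  0.008  0.113]
 [-0.113 -0.001 -0.994]
 [-0.008 -1.     0.002]]
green [465. 208.] 821 [ 0.5703 -0.1035  0.114 ] tool shift [-0.0028  0.0002  0.1676]
green [256.5 209.3] 588 [0.5501 0.0646 0.114 ] tool shift [-0.0016 -0.0001 -0.0017]
green [111.3 224.4] 909 [0.5234 0.1821 0.114 ] tool shift [ 0.0116 -0.0004 -0.1215]
```

View pics/w22.png

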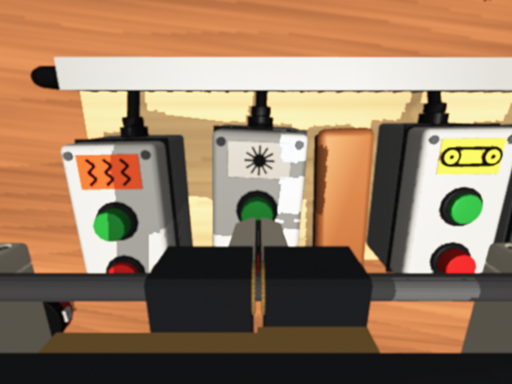

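Well centred over the white-plate starter (cap at column 257, fingers at 258). Descending.

>>> carry_out(motion=[0,0.015,0,0,0,0,-1,0,0.012,0,0,0,0,-1,0,0.005,0,0,0,0,-1,0,0.002,0,0,0,0,-1,0,0,0,0,0,0,-1])

```text
t: 17.6
tool_pos: [0.5484, 0.0584, 0.0946]
orientation: [-0.109, 2.162, -2.164]
force: [0.4, 1.2, 2.5]
opening: 0.0004
```

```bash
python3 f.py z23
```

```text
[0.5484 0.0584 0.0946] [0.36 1.24 2.53]
mean [-0.27  0.16  0.9 ] 3
```

View pics/z23.png

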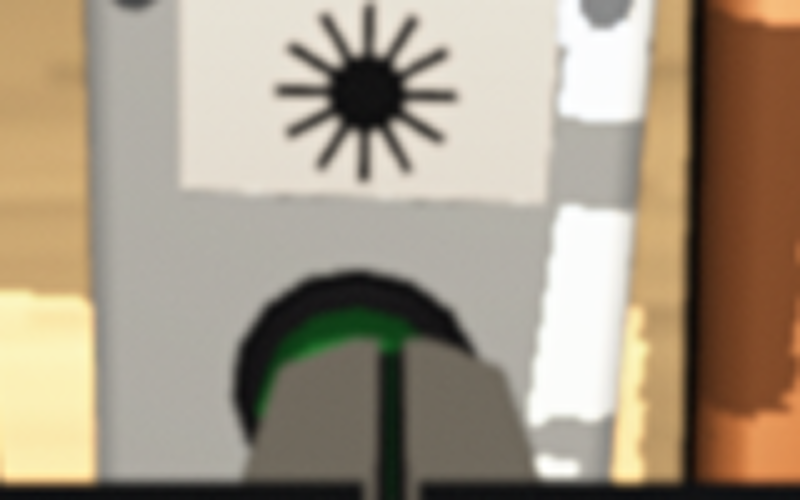

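The fingers are about 5 mm off sideways and just touching. I'll lift slightly, recentre and press.

>>> carry_out(motion=[0,-0.006,0,0,0,0,-1,0,0,-0.005,0,0,0,-1,0,0.003,0,0,0,0,-1,0,0.003,0,0,0,0,-1,0,0.002,0,0,0,0,-1])

```text
t: 18.25
tool_pos: [0.5488, 0.0639, 0.0948]
orientation: [-0.107, 2.159, -2.164]
force: [0.0, -0.1, -0.3]
opening: 0.0006
```

```bash
python3 f.py z24
```

```text
[0.5488 0.0639 0.0948] [ 0.02 -0.08 -0.35]
mean [ 0.1  -0.1  -0.28] 3
```

View pics/z24.png

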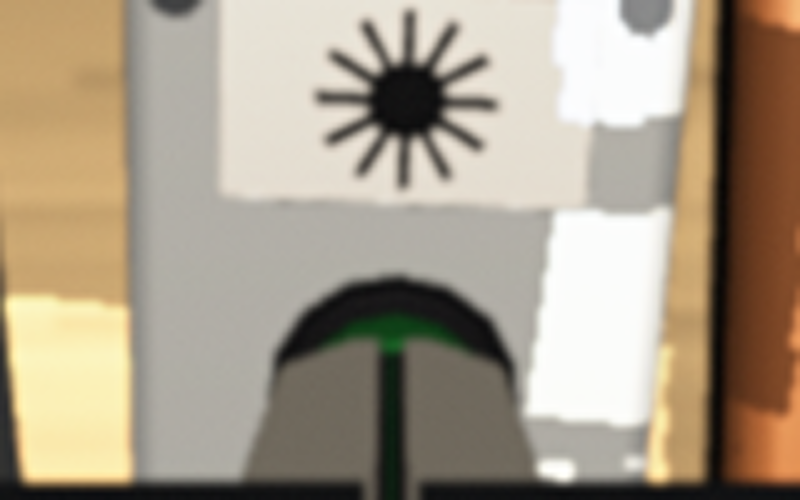

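Centred now. Pressing.

>>> carry_out(motion=[0,0.002,0,0,0,0,-1,0,0.0015,0,0,0,0,-1,0,0.0015,0,0,0,0,-1,0,0.0015,0,0,0,0,-1,0,0,0,0,0,0,-1])

```text
t: 18.9
tool_pos: [0.549, 0.0638, 0.0888]
orientation: [-0.106, 2.159, -2.164]
force: [-1.7, -0.6, 6.0]
opening: 0.0005
```

>>> carry_out(motion=[0,0.0015,0,0,0,0,-1,0,0.0015,0,0,0,0,-1,0,0.001,0,0,0,0,-1,0,0,0,0,0,0,-1,0,0,0,0,0,0,-1])

```text
t: 19.4
tool_pos: [0.549, 0.0638, 0.0875]
orientation: [-0.106, 2.159, -2.164]
force: [-3.3, 0.0, 7.6]
opening: 0.0007
```

```bash
python3 f.py z25
```

```text
[0.549  0.0638 0.0875] [-3.31  0.05  7.61]
mean [-3.5   0.51  7.47] 3
```

View pics/z25.png

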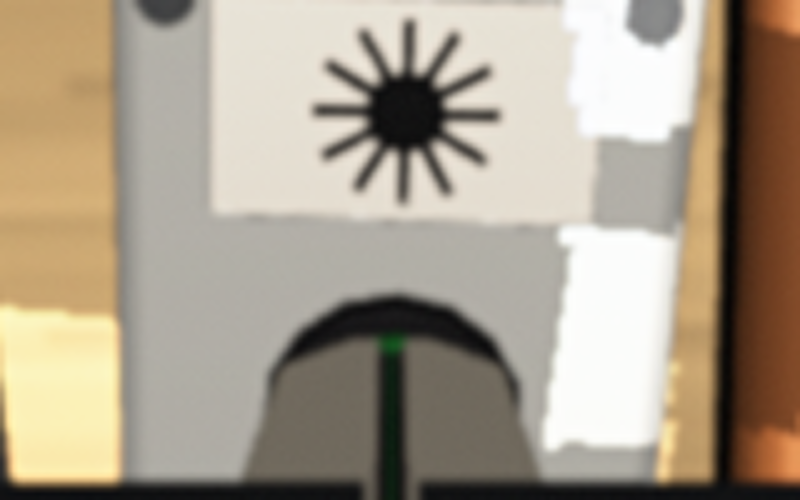

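7.5 N at the same depth as the others. Lifting clear and back.

>>> carry_out(motion=[0,-0.005,0,0,0,0,-1,0,-0.025,0,0,0,0,-1,0.01,-0.035,0,0,0,0,-1,0.03,-0.03,0,0,0,0,-1,0.03,0,0,0,0,0,-1])

```text
t: 20.05
tool_pos: [0.4778, 0.056, 0.1834]
orientation: [-0.109, 2.16, -2.166]
force: [0.3, 0.3, -0.1]
opening: 0.0007
```

>>> carry_out(motion=[0.01,-0.01,0,0,0,0,-1,0,0,0,0,0,0,-1,0,0,0,0,0,0,-1,0,0,0,0,0,0,-1,0,0,0,0,0,0,-1])

```text
t: 20.55
tool_pos: [0.4662, 0.0546, 0.193]
orientation: [-0.108, 2.159, -2.166]
force: [0.7, -0.3, -0.1]
opening: 0.0006
```

```bash
python3 look.py w26; python3 - <<'E'
from h import *
b=imaging.read_camera("scene"); cv2.imwrite("pics/sc26.png",cv2.resize(b[150:250,170:340],(800,470),interpolation=cv2.INTER_CUBIC))
E
```

```text
t 20.55 tcp [0.4662 0.0546 0.193 ] f [ 0.71 -0.32 -0.15] open 0.0006
[[-0.994  0.008  0.107]
 [-0.107 -0.002 -0.994]
 [-0.007 -1.     0.003]]
green [437.8 107.2] 672 [ 0.5668 -0.1059  0.114 ] tool shift [-0.0824  0.0612  0.1703]
green [257.4 111.7] 638 [0.5442 0.064  0.114 ] tool shift [-0.0781  0.0606 -0.0012]
green [131.3 122.7] 655 [0.521  0.1834 0.114 ] tool shift [-0.0678  0.0601 -0.1224]
```

View pics/w26.png

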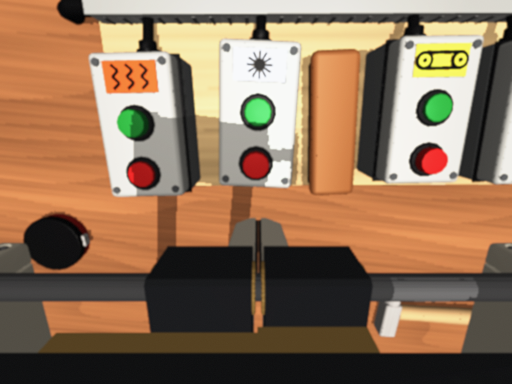

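View pics/sc26.png

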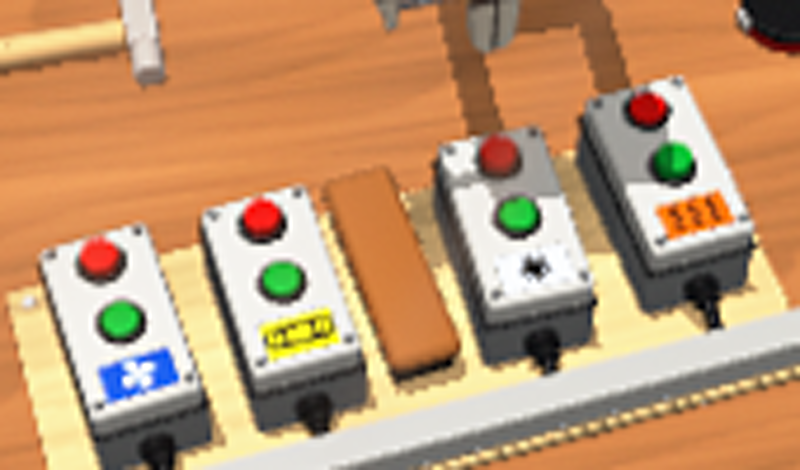

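Extraction, belt and brush shaft all show low green caps and raised red ones. The orange starter's green cap is out and its red one is down. The loose brush, tin and hammer are where they were. Handing in.

```bash
python3 -c "
from plant import robot
print(robot.close_job())"
```

```text
the job is handed in; nothing more can be done
None
```

I pressed the three start buttons with the closed fingertips, in the order asked: dust extraction, then sanding belt, then brush shaft. I handed the job in at about 21 s.

- **Pressing:** each button was pushed until the force was about 7.5–8 N. That is past the 3 N slide and into the cap's overtravel spring, so each should be right home.
- **Last pictures:** the wrist and scene cameras showed those three green caps low and their red stop buttons raised. The drying cabinet's green button was still out. The shoe brush, polish tin and hammer looked undisturbed. The boots, last and jar were not in the last pictures; the arm never came near them. The arm was clear of everything and its force reading was near zero.

**Checks that disagreed:**
- **Contact height:** contact came at a tool point (TCP) height of about 0.095 m. The nominal sizes, with the fingertips 19 mm ahead of the TCP, had put it at 0.133 m. I did not find the cause, so I went by the force and the pictures instead.
- **Sideways force:** up to about 4.5 N showed while pressing, which I put down to friction.
- **Brush shaft:** the first touch was about 5 mm off-centre, so I lifted slightly and recentred before pressing it in.

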